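# Close the bench polisher, press its lid home and start it

## Robot

A 7-joint arm with a two-finger parallel gripper is mounted at the origin on the work surface. World frame = base frame: x ahead of the robot, y to its left, z up, the work surface at z = 0. Lengths are in m, angles in rad, forces in N, time in s.
With the tool pointing down it reaches from about 0.425 to 0.925 m from the base axis. Payload 6.8 kg.
Tool frame: the origin (TCP) lies midway between the tips of the shut fingers; the grasp point (between the pads) lies 19 mm behind it; x points along the fingers, y is the direction in which the jaws open and shut, and the axes are right-handed (so a half turn about x gives the same grasp; the last joint's range is limited). The gripper opens to 85 mm and grips with 20 to 120 N. Pads are 22 mm wide; open, the fingers measure 114 mm over their backs; the gripper's body (76 mm by 85 mm) begins 54 mm behind the grasp point. The pads swing forward as they close: fully open they stand 13 mm farther back than shut.
Start: joints at [-0.108, 0.477, 0.022, 1.555, -0.011, 1.109, -0.083], TCP at [0.675, 0, 0.231] pointing down, gripper open.
Joint ranges: [-2.96, 2.96], [-0.34, 2.1], [-1.41, 1.46], [0.24, 2.44], [-1.37, 4.51], [0.17, 1.92], [-2.96, 2.96]. Speed limits (rad/s): [2.39, 2.39, 3.14, 3.14, 3.14, 3.14, 3.14].

## Interface

Orientations are given as a rotation vector (axis times angle).
In Python, from bench import r, viewer, nets gives the robot as it stands.
- The arm moves only by the shell command python3 -m pendant 'ROWS' [FORCE]. ROWS is JSON, one flat list of numbers, 5 for each row, row after row: the finger opening in mm, from 0 to 85.4, then the shift along the tool's x, y, z in mm, then the turn about the tool's x in rad. A call has 1 to 20 rows; each row shifts and turns the commanded pose from where the row before left it, along the tool's axes as they then stand; what a row does not reach is not made up. A row lasts 1/8 s, in which the tool goes at most 62.5 mm and 10.7 degrees, less where a joint would pass 70% of its speed; a pose out of reach is approached as far as the arm can. A call with a gripper value outside its range is refused whole. The fingers move at their own pace and stop on an object; FORCE is the grip in N (left out, the last holds). Time passes only in rows, so rows that do not move let the fingers close. It gives the time, the measured TCP pose, the force and the opening at its end, in the units of the state.
- r.get_obs(): the state, without advancing time (a new reading comes with each control period).
- viewer.grab_frame(name): name is "scene" or "side" or "wrist"; returns (picture, depth): 400x640x3 uint8, red, green, blue; 400x640 float32, m along the optical axis (not along the pixel's ray), 0 where there is no reading.
- viewer.calibration(name): a dict with "mtx" (3x3 intrinsics, pixels), "world_to_cam" (4x4, takes a point from world to camera coordinates). Camera axes: x right, y up, looking along -z (the intrinsics and any distortion apply to the point x, -y, -z); pixel columns grow to the right and rows downward; lengths in m; the calibration is good to about 2 mm. A picture is of the moment at which its call begins: read the wrist's pose just before it. calibration takes no time and is no camera call; for the wrist camera it gives the pose at the moment of the call.
- r.hand_in(): hands the job in, once; it reports no verdict.
Trained networks look in the newest picture that a camera, given by its name, has taken for a name from the list of things; names that differ only in an ending like _2 or _b are one class to them, and where a whole thing is asked for, a point or a joint stands for the part that bears it (a point fixed in the world has none). Each returns a list of dicts, best first, with "score" (0 to 1); they miss things now and then, are a little off and sometimes report something else, mostly with a low value. They report only what shows in the picture. A call takes as long as a camera call.
- nets.look_for(name, camera): "location" ([x, y, z] in m, in world coordinates, good to about 4 mm: the middle of the surface that is visible of it).
- nets.silhouettes(name, camera): "mask" (400x640 bool, what is visible of it).
The state is a dict: "clock": time; "joints": joint angles; "qvel": joint speeds; "tau": joint torques, N m; "tcp_pos": TCP position; "orientation": TCP orientation; "contact_force": force on the tool from outside, world axes, zero at the start; "moment": the same for the moment, N m; "grip_width": finger opening in m.
Only numpy, scipy, OpenCV 4.12 (cv2) and the standard library are available. Lean on these libraries where they do the work, as an engineer would, in place of code of your own. Each camera call takes 0.05 s, during which the arm holds its last target. There are 200 camera calls.

## Task

Get the bench polisher running: lift the blue lid from the bench onto the open chamber and press it down at both ends until it is fully home, flush on the steel rim all along. Then press the keys one at a time: white, then yellow, then green. Do not press a key before the lid is home, and leave the other things on the bench standing and lying where they are.

Things in the scene. Friction and masses are not known exactly. Their poses are not given: they have to be found in the camera images.
- machine: White bench polisher, fixed, 200 x 200 mm; at bench left or right, turned up to 26 degrees. Origin: centre of its underside, on the bench; z up, x from key side to chamber side. Key deck 90 mm high at x -100 to -25 mm; behind it the steel chamber with a flat rim 110 mm high, x -25 to 100. Chamber opening 84 (x) by 146 mm (y), centred at x +30, y 0, 67 mm deep.
- seat (a point): Centre of the chamber opening at the height of the rim (machine x 30, y 0, z 110 mm). When home, the lid's centre is here, the lid's long side along the machine's y (either way round) and the lid plate's underside on the rim.
- clip_left (a joint): Orange friction clip on the rim at machine x 30, y +83 mm (60 by 16 mm). At 0 its flat top is 8 mm above the rim; value (m) = how far it is pushed down: 0.008 level with the rim, 0.009 its stop; starts at 0 to 0.003. It takes about 12 N to push, has no spring and stays where pushed, so a lid laid on the clips stands 5 to 8 mm proud until each end is pressed.
- clip_right (a joint): The same clip at the machine's -y end (y -83 mm).
- lid: Blue lid, 0.2 to 0.33 kg, lying on its lip. Plate 110 (x) by 184 (y) by 10 mm; under it a lip 76 x 138 mm outside, 12 mm deep, that drops into the chamber opening with 4 mm play each side. Origin: centre of the lip's underside; plate from z 12 to 22 mm. Black bar handle along y, 90 mm long, 16 mm wide, z 48 to 64 mm, on two posts. Same either way round.
- lid_grip (a point): Middle of the lid's handle bar (lid x 0, y 0, z 56 mm); the bar is 16 mm wide along the lid's x.
- lid_left (a point): Point to press on top of the lid plate near its +y end (lid x 0, y +75, z 22 mm), over a clip when the lid is on. Lid home: this point is 120 mm above the machine's underside.
- lid_right (a point): The same point near the -y end (y -75 mm).
- key_white (a joint): Round white spring key, 30 mm across in a black collar 46 mm across, on the key deck; the value is how far it is down, 0 to 0.006 m; fully down takes 5 N and it springs back. The three keys stand in a row along the machine's y, at machine x -68 mm, y -56, 0 and +56 mm, in any order of colour.
- key_white_top (a point): Centre of the white key's top face, 112 mm above the bench when up.
- key_yellow (a joint): Round yellow spring key, 30 mm across in a black collar 46 mm across, on the key deck; the value is how far it is down, 0 to 0.006 m; fully down takes 5 N and it springs back. The three keys stand in a row along the machine's y, at machine x -68 mm, y -56, 0 and +56 mm, in any order of colour.
- key_yellow_top (a point): Centre of the yellow key's top face, 112 mm above the bench when up.
- key_green (a joint): Round green spring key, 30 mm across in a black collar 46 mm across, on the key deck; the value is how far it is down, 0 to 0.006 m; fully down takes 5 N and it springs back. The three keys stand in a row along the machine's y, at machine x -68 mm, y -56, 0 and +56 mm, in any order of colour.
- key_green_top (a point): Centre of the green key's top face, 112 mm above the bench when up.
- mandrel: Bystander: ring mandrel, a steel cone 14 to 28 mm thick on a round dark wooden foot 72 mm across, 182 mm tall in all, standing free between lid and machine. Origin: centre of its underside. Leave it alone.
- jar: Bystander: amber jar 54 mm across and 115 mm high, standing close beside one long side of the lid. Origin: centre of its underside. Leave it alone.
- brush: Bystander: brass brush with wooden handle, 26 x 145 x 22 mm, lying along the other long side of the lid. Origin: centre of its underside. Leave it alone.
- tin: Bystander: aluminium tin 60 mm across and 45 mm high, standing behind the machine. Origin: centre of its underside. Leave it alone.
- compound_bar: Bystander: green bar of polishing compound, 40 x 80 x 35 mm, lying behind the machine. Origin: centre of its underside. Leave it alone.
- oil_bottle: Bystander: small green bottle, 44 mm across and 130 mm high, standing close in front of the machine's keys. Origin: centre of its underside. Leave it alone.

How it is judged:
By the outcome, as a careful person would: the job done as asked, in the order asked, and still so for the second after the job is handed in, with the robot touching nothing.
It also fails if it takes over 61 s, if anything falls off the work surface, if the arm or the gripper's body presses on something with over 40 N, if the wrist force passes 120 N, or if a joint passes its speed limit or range.

## Working session

There is one attempt and no reset: what is moved stays moved. The work goes in short steps, Python scripts to look and compute and a shell command to move; the robot and the scene stay as the last step left them, time stands still between calls to the robot, and variables do not carry over. Pictures are saved under pics/ and viewed, about 8 in all and at most 12, crops included, and the job is handed in when it is done.

```bash
ls; mkdir -p pics; cat > h.py <<'E'
import numpy as np, cv2
from bench import r, viewer, nets
from scipy.spatial.transform import Rotation as R
def grab(n,save=None):
    c=viewer.calibration(n); p,d=viewer.grab_frame(n)
    if save: cv2.imwrite('pics/'+save,p[:,:,::-1])
    return p,d,c
def cloud(d,c):
    K=np.array(c['mtx']);T=np.linalg.inv(np.array(c['world_to_cam']))
    v,u=np.mgrid[:d.shape[0],:d.shape[1]]
    P=np.stack([(u-K[0,2])/K[0,0]*d,-(v-K[1,2])/K[1,1]*d,-d],-1)
    return P@T[:3,:3].T+T[:3,3]
E
python3 - <<'E'
from h import *
o=r.get_obs();print(o['clock'],o['tcp_pos'],o['orientation'],o['contact_force'])
print(R.from_rotvec(o['orientation']).as_matrix().round(3))
for cam in ['scene','side']:
    p,d,c=grab(cam,cam+'0.png'); print({k:(np.array(v).shape) for k,v in c.items()}, c.get('dist'))
    for n in ['machine','lid','lid_grip','key_white_top','key_yellow_top','key_green_top','clip_left','mandrel','jar','brush','oil_bottle']:
        print(cam,n,[(np.round(x['location'],3).tolist(),round(x['score'],2)) for x in nets.look_for(n,cam)[:3]])
print(r.get_obs()['clock'])
E
```

```text
pics
0.0 [6.74407835e-01 3.25845257e-05 2.30306942e-01] [ 1.2081506   1.21052091 -1.21055046] [-0.30110042  0.35207805  0.4994902 ]
[[-0.002  1.     0.   ]
 [-0.     0.    -1.   ]
 [-1.    -0.002  0.   ]]
{'mtx': (3, 3), 'world_to_cam': (4, 4)} None
scene machine [([0.573, -0.173, 0.076], 0.97)]
scene lid [([0.539, 0.217, 0.025], 0.98)]
scene lid_grip [([0.54, 0.212, 0.023], 0.81), ([0.498, 0.118, 0.019], 0.48)]
scene key_white_top []
scene key_yellow_top [([0.461, -0.158, 0.109], 0.56), ([0.502, 0.118, 0.018], 0.26)]
scene key_green_top []
scene clip_left [([0.567, -0.148, 0.117], 0.49)]
scene mandrel [([0.522, 0.01, 0.025], 0.78), ([0.54, 0.212, 0.021], 0.68)]
scene jar [([0.557, 0.328, 0.073], 0.56)]
scene brush [([0.499, 0.116, 0.02], 0.56)]
scene oil_bottle []
{'mtx': (3, 3), 'world_to_cam': (4, 4)} None
side machine [([0.484, -0.275, 0.088], 0.83)]
side lid [([0.507, 0.2, 0.026], 0.68)]
side lid_grip [([0.502, 0.198, 0.021], 0.77)]
side key_white_top [([0.516, -0.315, 0.118], 0.53), ([0.424, -0.274, 0.111], 0.5)]
side key_yellow_top [([0.445, -0.16, 0.114], 0.63), ([0.517, 0.297, 0.07], 0.31)]
side key_green_top [([0.435, -0.22, 0.11], 0.63), ([0.503, -0.007, 0.035], 0.61), ([0.482, -0.276, 0.087], 0.21)]
side clip_left [([0.547, -0.154, 0.121], 0.71), ([0.515, -0.314, 0.119], 0.69)]
side mandrel [([0.504, -0.006, 0.034], 0.77)]
side jar [([0.517, 0.299, 0.071], 0.72), ([0.502, -0.005, 0.037], 0.56)]
side brush [([0.478, 0.107, 0.02], 0.87), ([0.504, -0.006, 0.036], 0.46)]
side oil_bottle [([0.342, -0.266, 0.069], 0.86)]
1.2
```

```bash
python3 -c "
import cv2,numpy as np
cv2.imwrite('pics/both0.png',cv2.resize(np.vstack([cv2.imread('pics/scene0.png'),cv2.imread('pics/side0.png')]),None,fx=.75,fy=.75))"
```

```text
(no output)
```

View pics/both0.png

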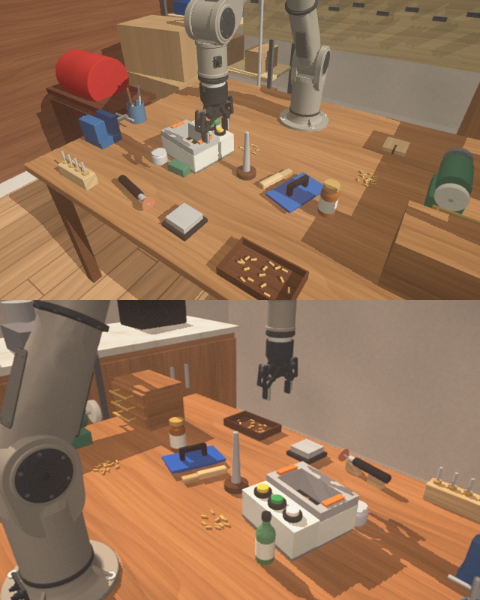

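```bash
cat > fit.py <<'E'
from h import *
for cam in ['scene','side']:
    p,d,c=grab(cam)
    P=cloud(d,c); ok=d>0
    for name,lo,hi in [('lid',.017,.026),('lid',.052,.07),('machine',.085,.095),('machine',.105,.1135),('machine',.085,.1135)]:
        m=nets.silhouettes(name,cam)
        if not m: print(cam,name,'none');continue
        m=m[0]['mask'];m=cv2.erode(m.astype(np.uint8),np.ones((3,3)))>0
        q=P[m&ok]; q=q[(q[:,2]>lo)&(q[:,2]<hi)]
        if len(q)<10: print(cam,name,lo,len(q)); continue
        xy=q[:,:2]
        k=[np.sum(np.linalg.norm(xy-a,axis=1)<.005)>3 for a in xy]; xy=xy[k]
        rc=cv2.minAreaRect((xy*1000).astype(np.float32))
        print(cam,name,lo,hi,len(xy),'zmed',np.median(q[:,2]).round(4),'c',np.round(rc[0],1),'s',np.round(rc[1],1),'ang',round(rc[2],1))
E
python3 fit.py
```

```text
scene lid 0.017 0.026 1534 zmed 0.0216 c [518.5 209.7] s [104.9 182.1] ang 73.6
scene lid 0.052 0.07 230 zmed 0.0624 c [516.9 207.5] s [18.  91.3] ang 72.7
scene machine 0.085 0.095 362 zmed 0.0898 c [ 511.7 -222.1] s [193.  197.2] ang 79.8
scene machine 0.105 0.1135 591 zmed 0.1098 c [ 547.2 -229.2] s [191.6 122.6] ang 80.0
scene machine 0.085 0.1135 1285 zmed 0.1042 c [ 511.7 -222.9] s [194.7 198.4] ang 79.5
side lid 0.017 0.026 1374 zmed 0.023 c [509.5 203. ] s [109.2 179.7] ang 73.1
side lid 0.052 0.07 223 zmed 0.0613 c [511.1 203.1] s [14.  88.5] ang 74.0
side machine none
side machine none
side machine none
```

```bash
python3 -m pendant '[60,0,-32,-41,0, 60,0,-32,-41,0, 60,0,-32,-41,0, 60,0,-32,-41,0, 60,0,-32,-41,0, 60,0,0,0,-0.18, 60,0,0,0,-0.18, 60,0,0,0,-0.18, 60,0,0,0,-0.18, 60,0,0,0,-0.18, 60,0,0,0,-0.18, 60,0,0,0,-0.18, 60,0,0,0,0, 60,0,0,0,0]' 60
cat > wfit.py <<'E'
from h import *
import sys
name=sys.argv[1]; bands=eval(sys.argv[2]); save=sys.argv[3]
o=r.get_obs();p,d,c=grab('wrist',save);P=cloud(d,c)
m=nets.silhouettes(name,'wrist')
print('tcp',np.round(o['tcp_pos'],4),'jaw ang',np.degrees(np.arctan2(*R.from_rotvec(o['orientation']).as_matrix()[[1,0],1])).round(2),'clock',o['clock'],[x['score'] for x in m],'camz',-np.linalg.inv(c['world_to_cam'])[:3,2].round(2),np.linalg.inv(c['world_to_cam'])[:3,3].round(3))
m=cv2.erode(m[0]['mask'].astype(np.uint8),np.ones((3,3)))>0
for lo,hi in bands:
    q=P[m&(d>0)];q=q[(q[:,2]>lo)&(q[:,2]<hi)]
    if len(q)<10: print(lo,len(q));continue
    h=np.zeros((1500,1500),np.uint8);ij=((q[:,:2]+[0,.75])*1000).astype(int);h[ij[:,0],ij[:,1]]=1
    h=cv2.morphologyEx(cv2.morphologyEx(h,cv2.MORPH_CLOSE,np.ones((5,5))),cv2.MORPH_OPEN,np.ones((5,5)))
    a=np.argwhere(h)-[0,750]+.5
    rc=cv2.minAreaRect(a.astype(np.float32)); print(lo,hi,len(q),np.median(q[:,2]).round(4),'c',np.round(rc[0],1),'s',np.round(rc[1],1),'ang',round(rc[2],1))
E
python3 wfit.py lid '[(.015,.028),(.055,.07)]' w1.png
```

```text
clock: 3.55
tcp_pos: [0.5151, 0.2049, 0.2314]
orientation: [0.247, 1.557, -0.247]
contact_force: [0.1, -0.4, -0.4]
grip_width: 0.0598
tcp [0.5151 0.2049 0.2314] jaw ang 71.98 clock 3.55 [0.65] camz [ 0.28 -0.09 -0.96] [0.442 0.228 0.373]
0.015 0.028 17113 0.021 c [514.1 209.2] s [109.7 182.2] ang 72.6
0.055 0.07 1790 0.0629 c [514.1 208.8] s [16.8 90.7] ang 72.5
```

View pics/w1.png

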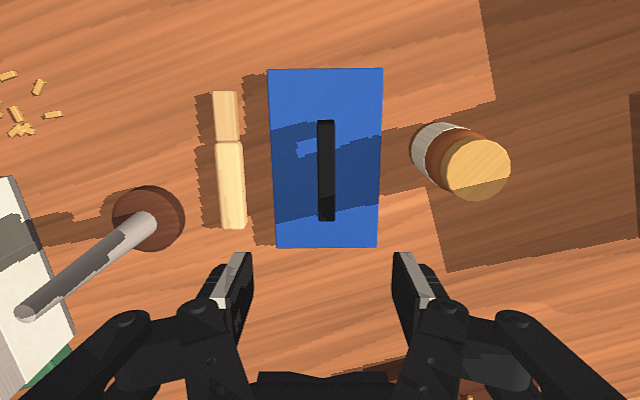

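```bash
python3 -m pendant '[60,48,3.6,-2,-0.01, 60,48,0,0,0, 60,48,0,0,0, 60,24,0,0,0, 60,24,0,0,0, 60,0,0,0,0, 10,0,0,0,0, 10,0,0,0,0, 10,0,0,0,0, 10,0,0,0,0, 10,0,0,0,0, 10,0,0,0,0, 10,0,0,0,0]' 80; python3 -m pendant '[10,-15,0,0,0, 10,-15,0,0,0, 10,-30,0,0,0, 10,-40,0,0,0, 10,-50,0,0,0, 10,-50,0,0,0, 10,-30,0,0,0, 10,0,0,0,0, 10,0,0,0,0]'
```

```text
clock: 5.28
tcp_pos: [0.515, 0.2094, 0.0405]
orientation: [0.237, 1.556, -0.236]
contact_force: [-1.3, -0.2, 6.7]
grip_width: 0.0147
clock: 6.4
tcp_pos: [0.5134, 0.2085, 0.2684]
orientation: [0.235, 1.559, -0.237]
contact_force: [-0.6, -0.1, -3.4]
grip_width: 0.0144
```

```bash
cat > mfit.py <<'E'
from h import *
from scipy.optimize import minimize
def top(x,y):  # model top height in machine frame (mm); nan outside
    z=np.where(x<-25,90.,110.)
    z[(abs(x-30)<42)&(abs(y)<73)]=43
    return z
qs={}
for cam in ['scene','side']:
    p,d,c=grab(cam);P=cloud(d,c)*1000
    q=P[(d>0)&(abs(P[...,0]-520)<150)&(abs(P[...,1]+225)<150)&(P[...,2]>85)&(P[...,2]<113)]
    q=q[(q[:,2]<94)|(q[:,2]>105)]
    qs[cam]=q
    def cost(v,full=False):
        a=np.radians(v[2]);e=q[:,:2]-v[:2]
        x=e@[np.cos(a),np.sin(a)];y=e@[-np.sin(a),np.cos(a)]
        hi=q[:,2]>105
        # distance outside the allowed region
        def out(x0,x1): return np.hypot(np.maximum(0,np.maximum(x0-x,x-x1)),np.maximum(0,abs(y)-100))
        key=np.min([np.hypot(x+68,y-k) for k in(-56,0,56)],0)-23
        oh=np.minimum(out(-25,100),np.maximum(key,0))
        ins=np.maximum(0,np.minimum(42-abs(x-30),73-abs(y)))
        ol=np.where((abs(x-30)<44)&(abs(y)<75),0,out(-100,-25))
        s=np.where(hi,oh+ins,ol)
        return np.minimum(s,6).mean()+ .0*len(s)
    b=min((minimize(cost,[512+i,-223+j,-10+k],method='Nelder-Mead') for i in(-5,0,5) for j in(-5,0,5) for k in(-2,2)),key=lambda m:m.fun)
    a=np.radians(b.x[2])
    print(cam,len(q),b.x.round(2),round(b.fun,3),'seat',(b.x[:2]+30*np.array([np.cos(a),np.sin(a)])).round(1))
    # edges of the model in that frame
    e=q[:,:2]-b.x[:2];x=e@[np.cos(a),np.sin(a)];y=e@[-np.sin(a),np.cos(a)];hi=q[:,2]>105
    print(' ext x',np.percentile(x,[.5,99.5]).round(1),'y',np.percentile(y,[.5,99.5]).round(1))
    for n in ['key_white','key_yellow','key_green','clip_left','oil_bottle','tin','compound_bar','mandrel']:
        print('  ',n,[(np.round(t['location'],3).tolist(),round(t['score'],2)) for t in nets.look_for(n,cam)[:2]])
E
python3 mfit.py
```

```text
scene 1584 [ 506.38 -227.71  -10.57] 0.995 seat [ 535.9 -233.2]
 ext x [-125.3  101.4] y [-99.7 101.4]
   key_white [([0.437, -0.265, 0.113], 0.5)]
   key_yellow [([0.658, -0.2, 0.031], 0.17)]
   key_green [([0.442, -0.211, 0.108], 0.59), ([0.554, 0.329, 0.075], 0.59)]
   clip_left [([0.552, -0.149, 0.12], 0.51)]
   oil_bottle [([0.552, -0.146, 0.117], 0.7), ([0.548, 0.216, 0.253], 0.66)]
   tin [([0.643, -0.308, 0.034], 0.96)]
   compound_bar [([0.655, -0.197, 0.031], 0.86)]
   mandrel [([0.521, 0.017, 0.026], 0.82)]
side 4944 [ 504.87 -228.94  -10.17] 0.362 seat [ 534.4 -234.2]
 ext x [-100.8   99.5] y [-100.8   99.8]
   key_white [([0.426, -0.271, 0.11], 0.7), ([0.514, -0.313, 0.118], 0.18)]
   key_yellow [([0.444, -0.163, 0.114], 0.65), ([0.546, -0.156, 0.119], 0.44)]
   key_green []
   clip_left [([0.547, -0.154, 0.12], 0.48), ([0.513, -0.313, 0.119], 0.47)]
   oil_bottle [([0.341, -0.266, 0.067], 0.76)]
   tin [([0.623, -0.34, 0.04], 0.76), ([0.519, 0.299, 0.067], 0.37)]
   compound_bar [([0.42, -0.275, 0.111], 0.23)]
   mandrel [([0.502, -0.008, 0.033], 0.84)]
```

```bash
python3 -m pendant '[10,0,-20,7.5,0, 10,0,-41,15.3,0, 10,0,-41,15.3,0, 10,0,-41,15.3,0, 10,0,-41,15.3,0, 10,0,-41,15.3,0, 10,0,-41,15.3,0, 10,0,-41,15.3,0, 10,0,-41,15.3,0, 10,0,-41,15.3,0, 10,0,-21,7.8,0, 10,0,0,0,0]'; python3 -m pendant '[10,0,0,0,0.12, 10,0,0,0,0.16, 10,0,0,0,0.16, 10,0,0,0,0.16, 10,0,0,0,0.16, 10,0,0,0,0.16, 10,0,0,0,0.16, 10,0,0,0,0.16, 10,0,0,0,0.16, 10,0,0,0,0.05, 10,0,0,0,0, 10,0,0,0,0]'
cat > chk.py <<'E'
from h import *
o=r.get_obs();M=R.from_rotvec(o['orientation']).as_matrix()
print('clock',o['clock'],'tcp',np.round(o['tcp_pos'],4),'ang',np.degrees(np.arctan2(M[1,1],M[0,1])).round(2),'tilt',M[2].round(3))
ims=[]
for cam in ['scene','side']:
    p,d,c=grab(cam);ims.append(p);P=cloud(d,c)*1000;np.savez(f'/tmp/{cam}.npz',P=P,d=d,p=p)
w,d,c=grab('wrist');np.savez('/tmp/wrist.npz',P=cloud(d,c)*1000,d=d,p=w);ims.append(w)
a,b=[ims[0][100:300,150:400],ims[1][150:400,200:520]]
a=cv2.resize(a,(400,320));b=cv2.resize(b,(400,312));b=cv2.copyMakeBorder(b,0,8,0,0,0)
im=np.vstack([np.hstack([a,b]),cv2.copyMakeBorder(cv2.resize(w,(448,280)),0,0,0,352,0)])
import sys;cv2.imwrite('pics/'+sys.argv[1],im[:,:,::-1])
E
python3 chk.py c2.png
```

```text
clock: 8.8
tcp_pos: [0.5383, -0.2302, 0.2691]
orientation: [0.239, 1.558, -0.24]
contact_force: [-0.7, 1.1, -3.6]
grip_width: 0.0149
clock: 10.3
tcp_pos: [0.539, -0.227, 0.2693]
orientation: [1.339, 1.12, -1.339]
contact_force: [0.3, -0.2, -2.5]
grip_width: 0.0148
clock 10.3 tcp [ 0.539  -0.227   0.2693] ang -10.19 tilt [-1.  0. -0.]
```

View pics/c2.png

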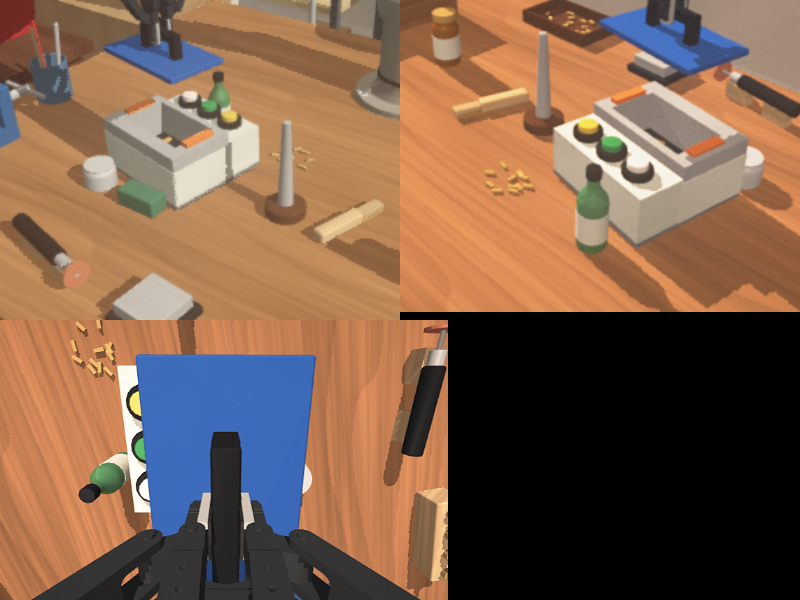

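```bash
cat > rel.py <<'E'
import numpy as np,cv2
def rect(q):
    h=np.zeros((1500,1500),np.uint8);ij=(q[:,:2]+[0,750]).astype(int);h[ij[:,0],ij[:,1]]=1
    h=cv2.morphologyEx(cv2.morphologyEx(h,cv2.MORPH_CLOSE,np.ones((7,7))),cv2.MORPH_OPEN,np.ones((3,3)))
    n,l,s,_=cv2.connectedComponentsWithStats(h);k=1+np.argmax(s[1:,4])
    rc=cv2.minAreaRect((np.argwhere(l==k)-[0,750]+.5).astype(np.float32));return np.round(rc[0],1),np.round(rc[1],1),round(rc[2],1)
for cam in ['scene','side','wrist']:
    f=np.load(f'/tmp/{cam}.npz');P=f['P'];d=f['d'];hsv=cv2.cvtColor(f['p'],cv2.COLOR_RGB2HSV)
    reg=(d>0)&(abs(P[...,0]-535)<160)&(abs(P[...,1]+228)<160)
    m=reg&(abs(hsv[...,0].astype(int)-110)<15)&(hsv[...,1]>120)&(P[...,2]>240)&(P[...,2]<266)
    print(cam,'lid',rect(P[m]),np.median(P[m][:,2]).round(1))
    e=P[...,:2]-[510,-225];a=np.radians(-10.2);x=e@[np.cos(a),np.sin(a)]
    m=reg&(P[...,2]>104)&(P[...,2]<122)&(x>-34)
    if m.sum()>200: print('  rim',m.sum(),rect(P[m]),np.median(P[m][:,2]).round(1))
    m=reg&(P[...,2]>86)&(P[...,2]<122)&(x>-112)&(hsv[...,2]>0)
    if m.sum()>200: print('  top',m.sum(),rect(P[m]))
    kx=reg&(P[...,2]>108)&(P[...,2]<120)&(x<-40)
    for nm,hm in [('yellow',(abs(hsv[...,0].astype(int)-27)<6)&(hsv[...,1]>150)),('green',(abs(hsv[...,0].astype(int)-65)<15)&(hsv[...,1]>100)),('white',(hsv[...,1]<60)&(hsv[...,2]>110))]:
        q=P[kx&hm]
        if len(q)>8: print('  ',nm,len(q),rect(q),np.median(q[:,2]).round(1))
E
python3 rel.py
```

```text
scene lid (array([ 541.1, -226.1]), array([184.1, 106. ]), 80.5) 250.7
  rim 1076 (array([ 544.5, -233.5]), array([201.1, 126.7]), 79.9) 110.1
  top 2362 (array([ 507.6, -228.2]), array([204.5, 202.3]), 79.8)
   green 19 (array([ 436. , -211.5]), array([10.,  9.]), 90.0) 111.2
   white 39 (array([ 436.2, -260.7]), array([ 9.4, 16.8]), 77.5) 111.8
side lid (array([ 534.7, -230. ]), array([183.5, 109.6]), 79.3) 251.8
  rim 2749 (array([ 541.3, -235.9]), array([202. , 127.9]), 79.9) 111.1
  top 7231 (array([ 504.6, -229.3]), array([205., 203.]), 79.6)
   yellow 84 (array([ 445.5, -163.5]), array([22., 22.]), 90.0) 112.8
   green 127 (array([ 436. , -217.5]), array([24., 25.]), 90.0) 112.7
   white 163 (array([ 427.4, -272.8]), array([28.5, 28.1]), 24.0) 112.6
wrist lid (array([ 542.4, -200. ]), array([127.5, 110.3]), 79.6) 249.9
  top 5177 (array([ 422. , -212.5]), array([200.3,  31.8]), 79.6)Traceback (most recent call last):
  File "rel.py", line 20, in <module>
    if len(q)>8: print('  ',nm,len(q),rect(q),np.median(q[:,2]).round(1))
                                      ~~~~^^^
  File "rel.py", line 5, in rect
    n,l,s,_=cv2.connectedComponentsWithStats(h);k=1+np.argmax(s[1:,4])
                                                    ~~~~~~~~~^^^^^^^^^
    return _wrapfunc(a, 'argmax', axis=axis, out=out, **kwds)
    return bound(*args, **kwds)
ValueError: attempt to get argmax of an empty sequence
```

```bash
python3 -m pendant '[10,0,-1.9,6.1,0, 10,40,0,0,0, 10,40,0,0,0, 10,25,0,0,0, 10,0,0,0,0]'; python3 chk.py c3.png
sed -i 's/P\[...,2\]>240)&(P\[...,2\]<266)/P[...,2]>133)\&(P[...,2]<160)/; s/len(q)>8/len(q)>30/' rel.py; python3 rel.py
```

```text
clock: 11.08
tcp_pos: [0.5342, -0.2335, 0.1625]
orientation: [1.339, 1.122, -1.344]
contact_force: [0.8, 0.4, -2.8]
grip_width: 0.0142
clock 11.075 tcp [ 0.5342 -0.2335  0.1625] ang -10.34 tilt [-1.    -0.004 -0.   ]
scene lid (array([ 536.8, -224.8]), array([169.2, 106.1]), 80.1) 143.8
  rim 768 (array([ 543.9, -235. ]), array([203.4, 128.5]), 80.4) 110.0
  top 1572 (array([ 507.3, -226.7]), array([204. , 203.6]), 79.2)
side lid (array([ 529.1, -237. ]), array([183.4, 109.6]), 81.3) 146.7
  rim 1596 (array([ 540.6, -235.7]), array([202.6, 127.8]), 80.0) 111.1
  top 5522 (array([ 504.4, -228.5]), array([205.3, 202.5]), 79.8)
   yellow 82 (array([ 446., -164.]), array([21., 25.]), 90.0) 113.0
   green 121 (array([ 435. , -218.5]), array([24., 25.]), 90.0) 112.7
   white 164 (array([ 427.1, -272.3]), array([29.1, 26.6]), 18.4) 113.0
wrist lid (array([ 540.1, -206.7]), array([127. , 109.9]), 79.5) 145.8
  rim 4662 (array([ 547. , -211.8]), array([154.5, 126.2]), 79.6) 109.1
  top 29479 (array([ 505.9, -226.7]), array([198.6, 202. ]), 79.7)Traceback (most recent call last):
  File "rel.py", line 20, in <module>
    if len(q)>30: print('  ',nm,len(q),rect(q),np.median(q[:,2]).round(1))
                                       ~~~~^^^
  File "rel.py", line 5, in rect
    n,l,s,_=cv2.connectedComponentsWithStats(h);k=1+np.argmax(s[1:,4])
                                                    ~~~~~~~~~^^^^^^^^^
    return _wrapfunc(a, 'argmax', axis=axis, out=out, **kwds)
    return bound(*args, **kwds)
ValueError: attempt to get argmax of an empty sequence
```

View pics/c3.png

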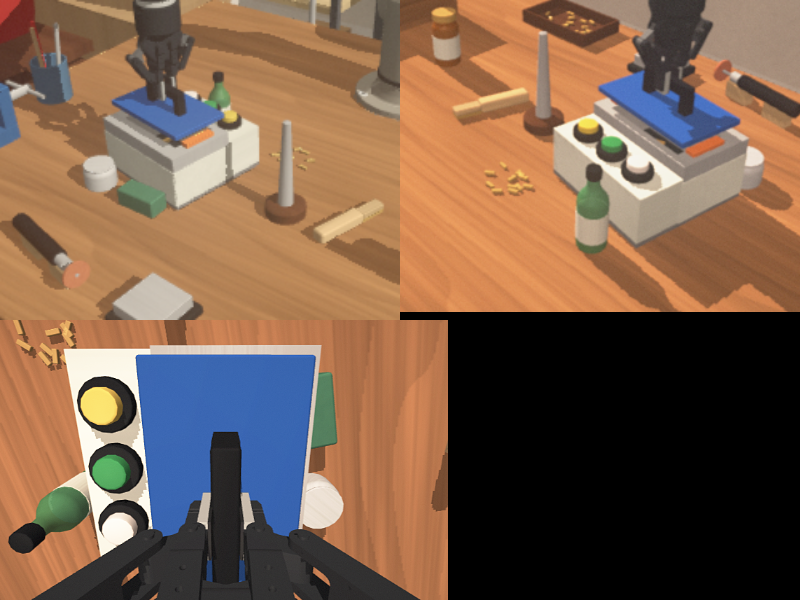

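```bash
python3 -m pendant '[10,5,1.1,-2.2,0, 10,5,0,0,0, 10,3,0,0,0, 10,0,0,0,0]'; python3 -m pendant '[10,2,0,0,0, 10,2,0,0,0, 10,0,0,0,0]';python3 -m pendant '[10,2,0,0,0, 10,0,0,0,0]'
```

```text
clock: 11.72
tcp_pos: [0.5371, -0.2315, 0.151]
orientation: [1.34, 1.119, -1.341]
contact_force: [-0.2, -1.0, -3.7]
grip_width: 0.0145
clock: 12.1
tcp_pos: [0.5373, -0.2315, 0.1471]
orientation: [1.341, 1.119, -1.341]
contact_force: [-0.6, -0.9, -3.1]
grip_width: 0.0146
clock: 12.35
tcp_pos: [0.5376, -0.2317, 0.1458]
orientation: [1.341, 1.118, -1.34]
contact_force: [-1.5, -0.9, 2.2]
grip_width: 0.015
```

```bash
python3 -m pendant '[10,2,0,0,0, 10,2,0,0,0, 10,0,0,0,0]';python3 -m pendant '[10,2,0,0,0, 10,2,0,0,0, 10,0,0,0,0]'
```

```text
clock: 12.72
tcp_pos: [0.5378, -0.2315, 0.1436]
orientation: [1.342, 1.118, -1.339]
contact_force: [-6.9, 2.9, 18.1]
grip_width: 0.0145
clock: 13.1
tcp_pos: [0.5378, -0.2316, 0.1398]
orientation: [1.342, 1.118, -1.339]
contact_force: [-6.5, 2.3, 18.9]
grip_width: 0.0145
```

```bash
python3 -m pendant '[10,2,0,0,0, 10,0,0,0,0]';python3 -m pendant '[10,2,0,0,0, 10,0,0,0,0]'
```

```text
clock: 13.35
tcp_pos: [0.5377, -0.2314, 0.1385]
orientation: [1.342, 1.118, -1.339]
contact_force: [-10.3, 6.3, 26.1]
grip_width: 0.0149
clock: 13.6
tcp_pos: [0.5377, -0.2314, 0.1384]
orientation: [1.343, 1.118, -1.339]
contact_force: [-16.7, 8.0, 41.4]
grip_width: 0.0147
```

```bash
python3 -m pendant '[10,-3,0,0,0, 10,0,0,0,0, 60,0,0,0,0, 60,0,0,0,0, 60,0,0,0,0, 60,0,0,0,0, 60,-40,0,0,0, 60,-50,0,0,0, 60,-40,0,0,0, 0,0,0,0,0, 0,0,0,0,0, 0,0,0,0,0]'; python3 - <<'E'
from h import *
o=r.get_obs();print(o['clock'],np.round(o['tcp_pos'],4))
p,d,c=grab('wrist','w4.png');P=cloud(d,c)*1000;np.savez('/tmp/wrist.npz',P=P,d=d,p=p)
hsv=cv2.cvtColor(p,cv2.COLOR_RGB2HSV)
m=(d>0)&(abs(hsv[...,0].astype(int)-110)<15)&(hsv[...,1]>120)&(P[...,2]>112)&(P[...,2]<130)
q=P[m];A=np.c_[q[:,:2]-[535,-232],np.ones(len(q))]
k=np.linalg.lstsq(A,q[:,2],rcond=None)[0];s=np.abs(A@k-q[:,2])<2;k=np.linalg.lstsq(A[s],q[s,2],rcond=None)[0]
u=np.array([.178,.984]);print('plane z centre',k[2].round(2),'slope along y, mm per 75',(k[:2]@u*75).round(2),'x',(k[:2]@[.984,-.178]*50).round(2))
import numpy as np
h=np.zeros((1500,1500),np.uint8);ij=(q[:,:2]+[0,750]).astype(int);h[ij[:,0],ij[:,1]]=1;h=cv2.morphologyEx(h,cv2.MORPH_CLOSE,np.ones((5,5)));h=cv2.morphologyEx(h,cv2.MORPH_OPEN,np.ones((5,5)))
print(cv2.minAreaRect((np.argwhere(h)-[0,750]+.5).astype(np.float32)))
m=(d>0)&(hsv[...,1]<70)&(P[...,2]>104)&(P[...,2]<114)&(P[...,0]>510)&(P[...,0]<660)&(P[...,1]<-100)
print('rim z',np.median(P[m][:,2]),m.sum())
for n in ['key_white','key_yellow','key_green']:
    print(n,[(np.round(t['location'],4).tolist(),round(t['score'],2)) for t in nets.look_for(n,'wrist')[:2]])
E
```

```text
clock: 15.1
tcp_pos: [0.5366, -0.2312, 0.2647]
orientation: [1.34, 1.121, -1.342]
contact_force: [-1.1, -0.5, -0.1]
grip_width: 0.0056
15.1 [ 0.5366 -0.2312  0.2647]
plane z centre 119.21 slope along y, mm per 75 0.01 x -0.09
((536.36279296875, -232.0630340576172), (183.0989227294922, 109.85438537597656), 79.66344451904297)
rim z 109.06513125420014 4383
key_white [([0.4314, -0.2701, 0.1134], 0.73)]
key_yellow [([0.4544, -0.1654, 0.1127], 0.94), ([0.5426, -0.2103, 0.1196], 0.74)]
key_green [([0.4431, -0.2155, 0.1118], 0.57)]
```

View pics/w4.png

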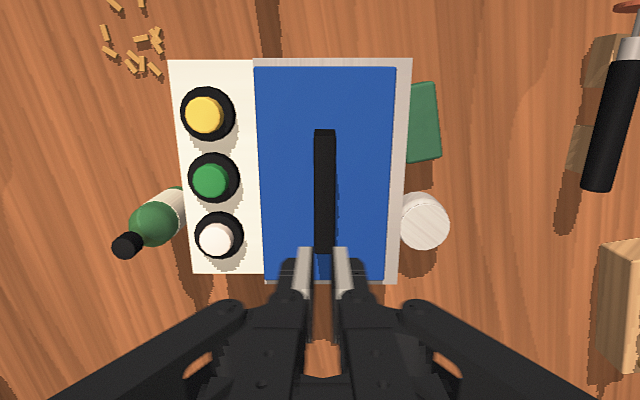

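```bash
python3 -m pendant '[0,0,0,38,0, 0,0,0,38,0, 0,50,0,0,0, 0,50,0,0,0, 0,30,0,0,0, 0,8,0,0,0, 0,0,0,0,0]'; python3 -m pendant '[0,2,0,0,0, 0,2,0,0,0, 0,2,0,0,0, 0,0,0,0,0]'
```

```text
clock: 16.18
tcp_pos: [0.524, -0.3065, 0.1285]
orientation: [1.341, 1.119, -1.341]
contact_force: [-0.1, -0.6, -0.1]
grip_width: -0.0003
clock: 16.68
tcp_pos: [0.5238, -0.3063, 0.1224]
orientation: [1.341, 1.119, -1.34]
contact_force: [0.2, 0.4, -0.1]
grip_width: 0.0002
```

```bash
python3 -m pendant '[0,2,0,0,0, 0,2,0,0,0, 0,2,0,0,0, 0,0,0,0,0]';  python3 -m pendant '[0,1,0,0,0, 0,1,0,0,0, 0,0,0,0,0]'
```

```text
clock: 17.18
tcp_pos: [0.524, -0.3065, 0.12]
orientation: [1.342, 1.118, -1.34]
contact_force: [-9.7, 7.0, 29.8]
grip_width: 0.0003
clock: 17.55
tcp_pos: [0.5241, -0.3065, 0.1199]
orientation: [1.343, 1.118, -1.339]
contact_force: [-15.3, 10.0, 44.9]
grip_width: -0.0001
```

```bash
python3 -m pendant '[0,-10,0,0,0, 0,-50,0,0,0, 0,-20,0,0,0, 0,0,0,-50,0, 0,0,0,-50,0, 0,0,0,-50,0, 0,40,0,0,0, 0,30,0,0,0, 0,0,0,0,0, 0,0,0,0,0]'; python3 -m pendant '[0,2,0,0,0, 0,2,0,0,0, 0,2,0,0,0, 0,2,0,0,0, 0,0,0,0,0]'
```

```text
clock: 18.8
tcp_pos: [0.5508, -0.1591, 0.125]
orientation: [1.341, 1.118, -1.341]
contact_force: [0.5, -0.0, 0.4]
grip_width: 0.0004
clock: 19.42
tcp_pos: [0.551, -0.1589, 0.12]
orientation: [1.342, 1.118, -1.34]
contact_force: [-11.2, 3.2, 30.4]
grip_width: -0.0001
```

```bash
python3 -m pendant '[0,-10,0,0,0, 0,-50,0,0,0, 0,-20,0,0,0, 0,0,-33,43.6,0, 0,0,-33,43.6,0, 0,0,-33.3,43.5,0, 0,0,0,0,0, 0,40,0,0,0, 0,30,0,0,0, 0,0,0,0,0]'
```

```text
clock: 20.68
tcp_pos: [0.4287, -0.2682, 0.1246]
orientation: [1.339, 1.123, -1.342]
contact_force: [-0.1, -0.2, 0.4]
grip_width: 0.0001
```

```bash
python3 -m pendant '[0,6,1.5,1.5,0, 0,6,0,0,0, 0,4,0,0,0, 0,2,0,0,0, 0,0,0,0,0]';python3 -m pendant '[0,1.5,0,0,0, 0,0,0,0,0]'
```

```text
clock: 21.3
tcp_pos: [0.4313, -0.2715, 0.1087]
orientation: [1.341, 1.118, -1.34]
contact_force: [1.7, 0.5, 3.8]
grip_width: 0.0
clock: 21.55
tcp_pos: [0.4313, -0.2715, 0.1071]
orientation: [1.341, 1.118, -1.34]
contact_force: [1.5, -0.3, 3.8]
grip_width: 0.0001
```

```bash
python3 - <<'E'
from h import *
o=r.get_obs();print(o['clock'],o['tcp_pos'],o['contact_force'])
p,d,c=grab('side');cv2.imwrite('pics/k1.png',cv2.resize(p[200:380,300:500],None,fx=3,fy=3)[:,:,::-1])
E
```

```text
21.55 [ 0.43128127 -0.27149694  0.10708881] [ 1.4571401  -0.32765939  3.77836564]
```

View pics/k1.png

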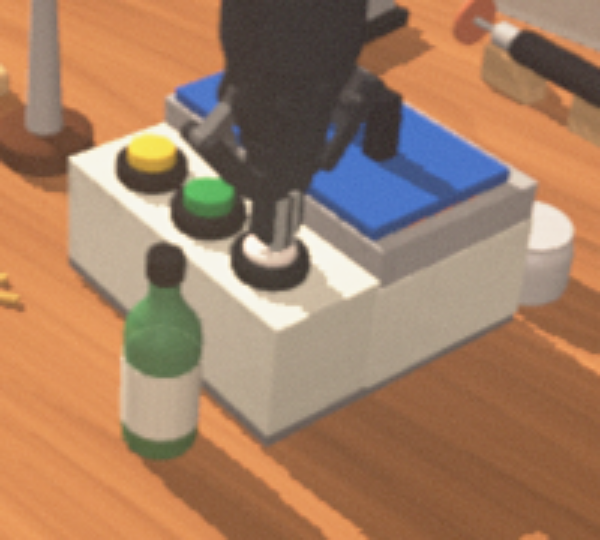

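```bash
python3 -m pendant '[0,1.5,0,0,0, 0,1,0,0,0, 0,0,0,0,0]';python3 -m pendant '[0,1,0,0,0, 0,0,0,0,0, 0,0,0,0,0]'
```

```text
clock: 21.98
tcp_pos: [0.4314, -0.2715, 0.1058]
orientation: [1.341, 1.118, -1.339]
contact_force: [-2.9, 3.5, 20.0]
grip_width: -0.0004
clock: 22.35
tcp_pos: [0.4314, -0.2716, 0.1057]
orientation: [1.342, 1.117, -1.339]
contact_force: [-5.2, 4.7, 29.6]
grip_width: 0.0002
```

```bash
python3 -m pendant '[0,-17,0,0,0, 0,-20,0,0,0, 0,0,0,-40,0, 0,0,0,-40,0, 0,0,0,-32,0, 0,0,0,0,0, 0,12,0,0,0, 0,12,0,0,0, 0,6,0,0,0, 0,4,0,0,0, 0,0,0,0,0]';python3 -m pendant '[0,1.5,0,0,0, 0,1,0,0,0, 0,1,0,0,0, 0,0,0,0,0, 0,0,0,0,0]'
```

```text
clock: 23.72
tcp_pos: [0.4499, -0.1618, 0.1062]
orientation: [1.341, 1.119, -1.343]
contact_force: [-3.0, -0.7, 5.4]
grip_width: 0.0001
clock: 24.35
tcp_pos: [0.4503, -0.1619, 0.1055]
orientation: [1.342, 1.119, -1.342]
contact_force: [-15.1, 2.2, 38.2]
grip_width: -0.0001
```

Yellow bottomed. Now green (56 mm back along +tool z).

```bash
python3 -m pendant '[0,-17,0,0,0, 0,-20,0,0,0, 0,0,0,28,0, 0,0,0,28,0, 0,0,0,0,0, 0,12,0,0,0, 0,12,0,0,0, 0,6,0,0,0, 0,4,0,0,0, 0,0,0,0,0]';python3 -m pendant '[0,1.5,0,0,0, 0,1,0,0,0, 0,0,0,0,0, 0,0,0,0,0]'
```

```text
clock: 25.6
tcp_pos: [0.4404, -0.2151, 0.106]
orientation: [1.341, 1.121, -1.34]
contact_force: [-3.4, 5.0, 8.8]
grip_width: 0.0002
clock: 26.1
tcp_pos: [0.4406, -0.2151, 0.1056]
orientation: [1.342, 1.121, -1.34]
contact_force: [-10.0, 7.3, 34.3]
grip_width: 0.0
```

```bash
python3 -m pendant '[0,-20,0,0,0, 0,-40,0,0,0, 0,-50,0,0,0, 0,-50,0,0,0, 0,0,30,0,0, 0,0,30,0,0, 0,0,30,0,0, 0,0,0,0,0, 0,0,0,0,0]'; python3 chk.py end.png; python3 - <<'E'
import numpy as np,cv2
f=np.load('/tmp/wrist.npz');P=f['P'];d=f['d'];hsv=cv2.cvtColor(f['p'],cv2.COLOR_RGB2HSV)
m=(d>0)&(abs(hsv[...,0].astype(int)-110)<15)&(hsv[...,1]>120)&(P[...,2]>112)&(P[...,2]<130)
q=P[m];A=np.c_[q[:,:2]-[536,-232],np.ones(len(q))];k=np.linalg.lstsq(A,q[:,2],rcond=None)[0]
print('lid z',k[2].round(2),'slope/75 y',(k[:2]@[.178,.984]*75).round(2))
m=(d>0)&(hsv[...,1]<70)&(P[...,2]>104)&(P[...,2]<114)&(P[...,0]>510)&(P[...,0]<660)&(P[...,1]<-100)
print('rim',np.median(P[m][:,2]))
E
```

```text
clock: 27.22
tcp_pos: [0.5286, -0.2324, 0.2628]
orientation: [1.34, 1.119, -1.342]
contact_force: [0.2, -0.3, -0.5]
grip_width: -0.0003
clock 27.225 tcp [ 0.5286 -0.2324  0.2628] ang -10.33 tilt [-1.    -0.001  0.   ]
lid z 119.17 slope/75 y -0.01
rim 109.03477706599233
```

View pics/end.png

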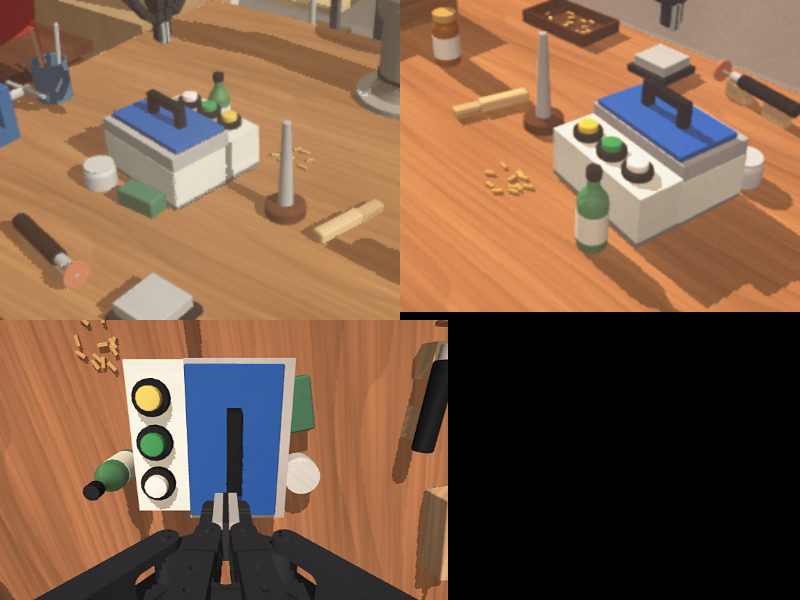

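The lid is flush on the rim, all three keys are back up, and the bystanders are where they were. Handing in.

```bash
python3 -c "
from bench import r
print(r.hand_in())"
```

```text
the job is handed in; nothing more can be done
None
```

I put the lid on the chamber and pressed it fully home at both ends. Then I pressed white, yellow and green in that order, and handed the job in at about 27 s.

- **Lid:** Under pressing at either end, the fingertips stopped hard at 120 mm, which is the home height. In the last wrist picture the plate top is 10.1 mm above the rim (the plate is 10 mm thick), with no measurable slope along its length.
- **Keys:** Each key went down until it stopped hard, with the fingertips about 6 mm below the resting key top, and all three are back up.
- **Forces:** The hardest push was about 48 N in all at the wrist, with the fingertips on the lid. The gripper's body showed no contact in the pictures.
- **Bystanders:** The mandrel, brush, jar, oil bottle, tin and compound bar look unmoved. I judged this by eye from the pictures and did not measure it.
- **Disagreement:** The scene and side cameras differed by up to about 6 to 9 mm on the lid's position and 3 to 4 mm on the machine's. I relied mostly on the wrist camera for the final placing.

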